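Sort the PC-repair leftovers into the colour-coded bins

TASK

Tidy up after the PC repair: lay the black heatsink and the red USB stick flat in the blue bin, lay the white syringe of thermal paste in the yellow bin, and stand the green battery upright in the green bin. Each must lie on the floor of its bin, not on a rim or on another part. Leave the look-alikes where they are: the blue-and-yellow battery (standing), the white marker pen and the roll of black tape.

Things in the scene. Friction and masses are not known exactly. Their poses are not given: they have to be found in the camera images.
- heatsink: black finned heatsink, 40 x 40 mm and 22 mm tall, lying on its flat base, fins up; grip across 40 mm either way. Origin: centre of its underside; z up.
- usb_stick: red USB stick lying flat, 18 (x) x 56 (y) x 8 mm (z). Origin: centre of its underside; the red body, 18 mm wide, runs from y = -12 to +28 mm, the 12 mm wide metal plug points to -y.
- paste_syringe: white syringe of thermal paste with a blue cap, lying flat, 26 mm wide at the finger flange, 110 mm long along y, 19 mm tall. Origin: centre of its underside; the barrel, 13 mm wide and 16 mm tall, runs from y = -49 to +21 mm with the blue cap at -y and the flange at y = +21 mm; the plunger does not move. Grip the barrel near y = -12 mm.
- battery_a: green (with white end) battery standing upright on the desk, 15 mm in diameter, 50 mm tall. Origin: centre of its underside; z along its length, up.
- bin_blue: blue open plastic bin, fixed, outside 136 (x) x 88 (y) x 15 mm high, inside 130 x 82 mm. Origin: centre of its underside, 4 mm above the desk on a grey carrier tray; inner floor 3 mm, rim 15 mm above the origin. z up, x along the long side (small front lip on -x). The three bins stand side by side along y, 91 mm apart, in any order, all turned alike.
- bin_yellow: yellow open plastic bin, fixed, outside 136 (x) x 88 (y) x 15 mm high, inside 130 x 82 mm. Origin: centre of its underside, 4 mm above the desk on a grey carrier tray; inner floor 3 mm, rim 15 mm above the origin. z up, x along the long side (small front lip on -x). The three bins stand side by side along y, 91 mm apart, in any order, all turned alike.
- bin_green: green open plastic bin, fixed, outside 136 (x) x 88 (y) x 15 mm high, inside 130 x 82 mm. Origin: centre of its underside, 4 mm above the desk on a grey carrier tray; inner floor 3 mm, rim 15 mm above the origin. z up, x along the long side (small front lip on -x). The three bins stand side by side along y, 91 mm apart, in any order, all turned alike.
- battery_b: look-alike to leave alone: blue-and-yellow battery standing upright on the desk, 15 mm in diameter, 50 mm tall. Origin: centre of its underside; z along its length, up.
- marker: look-alike to leave alone: white marker pen with a black cap, lying flat, 17 (x) x 135 (y) x 16 mm. Origin: centre of its underside.
- tape_electrical: bystander to leave alone: roll of black tape lying flat, 62 mm across, 19 mm tall. Origin: centre of its underside.

How it is judged:
By the outcome, as a careful person would: the job done as asked, in the order asked, and still so for the second after the job is handed in, with the robot touching nothing.
It also fails if it takes over 104 s, if anything falls off the work surface, if the arm or the gripper's body presses on something with over 40 N, if the wrist force passes 120 N, or if a joint passes its speed limit or range.

ROBOT

A 6-joint arm with a two-finger parallel gripper is mounted at the origin on a cart in front of the work surface, level with it; the furniture and walls round the work are solid. World frame = base frame: x ahead of the robot, y to its left, z up, the work surface at z = 0. Lengths are in m, angles in rad, forces in N, time in s.
With the tool pointing down it reaches from about 0.375 to 0.975 m from the base axis. Payload 3.8 kg.
Tool frame: the origin (TCP) lies midway between the tips of the shut fingers; the grasp point (between the pads) lies 19 mm behind it; z points along the fingers, y is the line along which they close (so a half turn about z gives the same grasp; the last joint's range is limited). The gripper opens to 85 mm and grips with 20 to 120 N. Pads are 22 mm wide; open, the fingers measure 114 mm over their backs; the gripper's body (76 mm by 85 mm) begins 54 mm behind the grasp point. The pads swing forward as they close: fully open they stand 13 mm farther back than shut.
Start: joints at [-1.319, 0.264, 1.604, -0, 1.274, -0.037], TCP at [0.192, -0.647, 0.231] pointing down, gripper open.
Joint ranges: [-2.63, 2.63], [-0.94, 2.18], [0.31, 2.57], [-1.31, 4.45], [0, 2.66], [-2.55, 2.55]. Speed limits (rad/s): [2.57, 2.57, 3.14, 3.14, 3.14, 3.14].

INTERFACE

Orientations are given as a rotation vector (axis times angle).
In Python, from workcell import bot, cams gives the robot as it stands.
- The arm moves only by the tool play_rows, never from a script. Its argument "rows" is a list of rows, each a list of 2 entries, a list of its own where there are three numbers: the shift along the tool's x, y, z scaled (see below), then the turn, a rotation vector about the tool's x, y, z scaled (see below). A call has 1 to 20 rows; each row is the pose to reach, as a shift and turn from the pose commanded when the call began, along the tool's axes at that moment; what a row does not reach only later rows make up. The controller multiplies each number of a shift by 250 mm and each number of a turn by 45 degrees. A row lasts 1/12 s, in which the tool goes at most 41.7 mm and 7.16 degrees, less where a joint would pass 70% of its speed; a pose out of reach is approached as far as the arm can. A call with a number of a shift or a turn outside -1 to 1 is refused whole. A call with a gripper value outside its range is refused whole. "claw" is the opening, from -1 (shut) to 1 (fully open), set as the call begins (left out, the last holds). The fingers move at their own pace and stop on an object; "newtons" is the grip in N (left out, the last holds). Time passes only in rows, so rows that repeat a pose let the fingers close. It gives the time, the measured TCP pose, the force, the opening and the grip force at its end, in the units of the state.
- bot.read_state(): the state, without advancing time (a new reading comes with each control period).
- cams.read_camera(name): name is "side" or "top" or "wrist"; returns a dict with "image" (384x512x3 uint8, red, green, blue), "K" (3x3 intrinsics, pixels), "k1" (the pictures are not rectified: a ray, as slopes to the right and down, at radius r is drawn at 1 + k1 r^2 times it, then the intrinsics apply), "T" (4x4, takes a point from camera to world coordinates); the wrist camera has in their place "mount" (4x4, takes a point from camera to tool coordinates, whose origin is the TCP and whose axes are the flange's). Camera axes: x right, y down, z forward; pixel columns grow to the right and rows downward; lengths in m; the calibration is good to about 2 mm. A picture is of the moment at which its call begins: read the wrist's pose just before it. There is no depth.
- bot.finish_job(): hands the job in; it is judged then, once.
The state is a dict: "time": time; "q": joint angles; "joint_vel": joint speeds; "joint_torque": joint torques, N m; "tool_pos": TCP position; "tcp_rot": TCP orientation; "wrist_force": force on the tool from outside, world axes, zero at the start; "torque": the same for the moment, N m; "width": opening from 0.0 (shut) to 1.0 (fully open); "grip_force": force on a finger pad.
Only numpy, scipy, OpenCV 4.12 (cv2) and the standard library are available. Lean on these libraries where they do the work, as an engineer would, in place of code of your own. Each camera call takes 0.05 s, during which the arm holds its last target. There are 200 camera calls.

## Working session

There is one attempt and no reset: what is moved stays moved. The work goes in short steps, Python scripts to look and compute and a tool call to move; the robot and the scene stay as the last step left them, time stands still between calls to the robot, and variables do not carry over. Pictures are saved under pics/ and viewed, at most 18 in all, crops included, and the job is handed in when it is done.

Besides the shell and the picture viewer there is one more tool, called after "Emit:" as name([rows], argument=value, ...), one row to a line, values as JSON. play_rows: Moves the arm, as the interface text tells. Its arguments: {"type":"object","properties":{"rows":{"type":"array","items":{"type":"array"}},"claw":{"type":"number"},"newtons":{"type":"number"}},"required":["rows"]}

```bash
mkdir -p pics; ls; python3 - <<'E'
from workcell import bot,cams
import cv2
print(bot.read_state())
for n in("top","side","wrist"):
    c=cams.read_camera(n); cv2.imwrite(f"pics/{n}0.png",c["image"][:,:,::-1])
    print(n,{k:v for k,v in c.items() if k!="image"})
E
```

```text
pics
{'time': 0.0, 'q': array([-1.31891235e+00,  2.64785123e-01,  1.60538806e+00, -5.87382692e-06,
        1.27368013e+00, -3.69099619e-02]), 'joint_vel': array([-0.00049143, -0.00015055,  0.00062292, -0.00079417, -0.00023748,
       -0.00080491]), 'joint_torque': array([ 2.11551334e-03, -5.15107942e+01, -3.67308319e+01,  3.65666392e-05,
        1.28682304e-02, -9.57285323e-06]), 'tool_pos': array([ 0.19204486, -0.64634052,  0.22993288]), 'tcp_rot': array([-3.10667362e+00, -4.51741026e-01,  3.89445067e-04]), 'wrist_force': array([-0.31570415,  0.5045302 , -1.76458735]), 'torque': array([-0.0218062 , -0.01750859, -0.09627579]), 'grip_force': 0.0, 'width': 1.0027576688833297}
top {'K': array([[435.16858096,   0.        , 258.3262874 ],
       [  0.        , 435.16858096, 185.72495209],
       [  0.        ,   0.        ,   1.        ]]), 'k1': -0.06579040334073875, 'T': array([[ 0.02304678, -0.97147804,  0.23600693,  0.16338966],
       [-0.99972853, -0.02320356,  0.00211338,  0.03273074],
       [ 0.0034231 , -0.23599157, -0.97174907,  1.38254066],
       [ 0.        ,  0.        ,  0
[... 317 characters left out ...]
06,  0.81424331, -1.1134169 ],
       [ 0.01218572, -0.81415609, -0.58051819,  0.86117996],
       [ 0.        ,  0.        ,  0.        ,  1.        ]])}
wrist {'K': array([[274.53496742,   0.        , 252.49957887],
       [  0.        , 274.53496742, 195.6201854 ],
       [  0.        ,   0.        ,   1.        ]]), 'k1': -0.04971615314537037, 'mount': array([[ 7.60856578e-04, -9.54359046e-01, -2.98660732e-01,
         7.69103006e-02],
       [ 9.99999148e-01,  4.09428724e-04,  1.23924535e-03,
         4.95846421e-04],
       [-1.06040473e-03, -2.98661420e-01,  9.54358545e-01,
        -1.42530091e-01],
       [ 0.00000000e+00,  0.00000000e+00,  0.00000000e+00,
         1.00000000e+00]])}
```

View pics/top0.png

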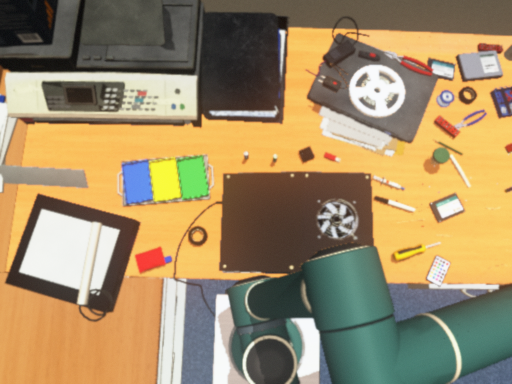

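View pics/side0.png

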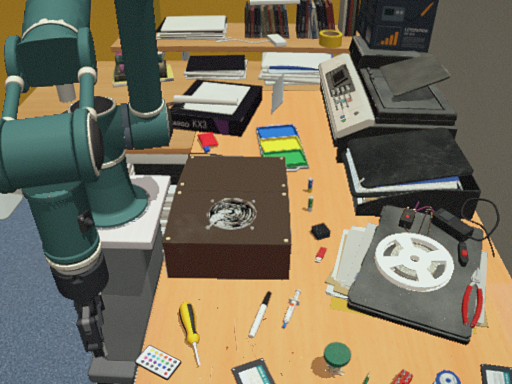

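The top view shows the bins at about (138,182) blue, (165,179) yellow and (194,177) green. The batteries are at (245,157) and (275,160), the heatsink at (306,154), the USB stick at (331,157), the syringe at (388,183) and the marker at (395,203). A tall PC case stands between the robot and the parts. In the side view the green battery is the one at (310,204).

```bash
cat > h.py <<'E'
import numpy as np, cv2
from scipy.spatial.transform import Rotation as R
from workcell import bot,cams
def cam(n):
    s=bot.read_state(); c=cams.read_camera(n)
    if n=="wrist":
        T=np.eye(4);T[:3,:3]=R.from_rotvec(s["tcp_rot"]).as_matrix();T[:3,3]=s["tool_pos"];c["T"]=T@c["mount"]
    return c
def ray(c,uv):
    p=cv2.undistortPoints(np.float64(uv).reshape(-1,1,2),c["K"],np.array([c["k1"],0,0,0.]))[:,0]
    d=np.c_[p,np.ones(len(p))]@c["T"][:3,:3].T
    return c["T"][:3,3],d
def plane(c,uv,z):
    o,d=ray(c,uv); return o+d*((z-o[2])/d[:,2])[:,None]
def tri(c1,u1,c2,u2):
    o1,d1=ray(c1,u1);o2,d2=ray(c2,u2);out=[]
    for a,b in zip(d1,d2):
        s=np.linalg.lstsq(np.c_[a,-b],o2-o1,rcond=None)[0]
        out.append(np.r_[(o1+a*s[0]+o2+b*s[1])/2,np.linalg.norm(o1+a*s[0]-o2-b*s[1])])
    return np.array(out)
def proj(c,P):
    W=np.linalg.inv(c["T"]);rv=cv2.Rodrigues(W[:3,:3])[0]
    return cv2.projectPoints(np.float64(P).reshape(-1,1,3),rv,W[:3,3],c["K"],np.array([c["k1"],0,0,0.]))[0][:,0]
def blobs(c,lo,hi,amin=8,roi=None):
    m=cv2.inRange(cv2.cvtColor(c["image"],cv2.COLOR_RGB2HSV),np.array(lo),np.array(hi))
    if roi: k=np.zeros_like(m);k[roi[1]:roi[3],roi[0]:roi[2]]=1;m*=k
    cs=cv2.findContours(m,cv2.RETR_EXTERNAL,cv2.CHAIN_APPROX_NONE)[0]
    return [x for x in cs if cv2.contourArea(x)>=amin]
E
python3 - <<'E'
from h import *
np.set_printoptions(precision=3,suppress=True)
t=cam("top");s=cam("side")
print("case",tri(t,[(223,173),(371,173),(373,241),(223,271)],s,[(286,158),(291,232),(170,276),(180,158)]))
for n,uv,z in[("blue",(138,182),.02),("yel",(165,179),.02),("grn",(194,177),.02),("bA",(275,158),.05),("bB",(245,155),.05),("hs",(306,154),.02),("usb",(331,157),.008),("syr",(388,183),.01),("mark",(395,203),.01),("tape",(198,236),.019)]:
    print(n,plane(t,[uv],z)[0])
print("tri batt A",tri(t,[(275,156),(245,153)],s,[(311,198),(310,180)]))
for n,lo,hi in[("blue",(105,120,60),(125,255,255)),("yel",(25,150,120),(35,255,255)),("grn",(50,120,60),(75,255,255))]:
    for b in blobs(t,lo,hi,150,(110,140,225,220)): r=cv2.minAreaRect(b);print(n,r,plane(t,cv2.boxPoints(r),.015)[:,:2].round(3).tolist())
im=t["image"][135:225,110:420];cv2.imwrite("pics/topc.png",cv2.resize(im[:,:,::-1],(800,232),interpolation=cv2.INTER_CUBIC))
E
```

```text
case [[ 0.518  0.146  0.081  0.001]
 [ 0.51  -0.294  0.158  0.006]
 [ 0.278 -0.33   0.063  0.086]
 [ 0.206  0.13   0.09   0.026]]
blue [0.497 0.426 0.02 ]
yel [0.51  0.339 0.02 ]
grn [0.518 0.245 0.02 ]
bA [ 0.58  -0.016  0.05 ]
bB [0.587 0.081 0.05 ]
hs [ 0.605 -0.118  0.02 ]
usb [ 0.601 -0.203  0.008]
syr [ 0.516 -0.388  0.01 ]
mark [ 0.45  -0.408  0.01 ]
tape [0.328 0.221 0.019]
tri batt A [[ 0.586 -0.016  0.049  0.001]
 [ 0.593  0.081  0.046  0.005]]
blue ((136.52183532714844, 182.1637725830078), (38.52572250366211, 25.8380069732666), 82.40535736083984) [[0.556, 0.489], [0.569, 0.405], [0.442, 0.377], [0.428, 0.459]]
yel ((164.84999084472656, 178.9499969482422), (41.71929931640625, 27.435745239257812), 81.8698959350586) [[0.573, 0.4], [0.589, 0.311], [0.45, 0.282], [0.435, 0.369]]
grn ((192.39999389648438, 176.79998779296875), (40.72935485839844, 26.870059967041016), 81.8698959350586) [[0.581, 0.308], [0.596, 0.221], [0.461, 0.195], [0.446, 0.28]]
```

View pics/topc.png

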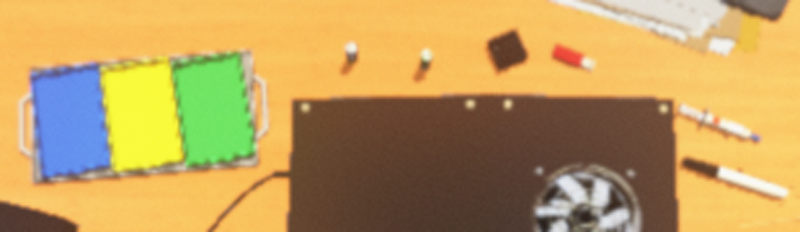

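```bash
cat >> h.py <<'E'
def down(yaw):
    y=np.radians(yaw);c,s=np.cos(y),np.sin(y);return np.array([[c,s,0],[s,-c,0],[0,0,-1.]])
def go(*ways):
    "ways: (x,y,z,yaw deg); prints shift/turn numbers from the present pose"
    s=bot.read_state();T0=R.from_rotvec(s["tcp_rot"]);p0=s["tool_pos"]
    print("t",round(s["time"],2),"at",p0.round(4),"yaw",np.degrees(np.arctan2(*T0.as_matrix()[[1,0],0])).round(1),"q6",s["q"][5].round(2),"w",round(s["width"],3))
    for w in ways:
        sh=T0.inv().apply(np.array(w[:3])-p0)
        tu=(T0.inv()*R.from_matrix(down(w[3]))).as_rotvec(degrees=True)
        n=max(np.linalg.norm(sh)/.0417,np.linalg.norm(tu)/7.16)
        print(w,(sh/.25).round(3).tolist(),(tu/45).round(3).tolist(),"rows>=",round(n,1))
E
python3 - <<'E'
from h import *
go((.25,-.62,.38,0),(.40,-.45,.38,0),(.58,-.2,.38,0))
E
```

```text
t 0.25 at [ 0.1921 -0.6467  0.2306] yaw 16.5 q6 -0.04 w 0.996
(0.25, -0.62, 0.38, 0) [0.252, -0.037, -0.597] [-0.001, 0.0, 0.368] rows>= 3.9
(0.4, -0.45, 0.38, 0) [1.021, -0.518, -0.597] [-0.001, 0.0, 0.368] rows>= 7.7
(0.58, -0.2, 0.38, 0) [1.996, -1.272, -0.596] [-0.001, 0.0, 0.368] rows>= 14.6
```

Emit:
play_rows([
  [[0.25,-0.04,-0.6],[0,0,0.37]],
  [[0.25,-0.04,-0.6],[0,0,0.37]],
  [[0.25,-0.04,-0.6],[0,0,0.37]],
  [[0.25,-0.04,-0.6],[0,0,0.37]],
  [[1,-0.52,-0.6],[0,0,0.37]],
  [[1,-0.52,-0.6],[0,0,0.37]],
  [[1,-0.52,-0.6],[0,0,0.37]],
  [[1,-0.52,-0.6],[0,0,0.37]],
  [[1,-0.52,-0.6],[0,0,0.37]],
  [[1,-0.52,-0.6],[0,0,0.37]],
])

```text
time: 1.08
tool_pos: [0.3979, -0.4471, 0.3816]
tcp_rot: [-3.14, -0.003, -0.003]
wrist_force: [-0.8, -0.7, -0.1]
width: 1.003
grip_force: 0.0
```

```bash
python3 - <<'E'
from h import *
go((.6,-.25,.36,0))
E
```

```text
t 1.08 at [ 0.3979 -0.4471  0.3816] yaw 0.1 q6 0.68 w 1.003
(0.6, -0.25, 0.36, 0) [0.81, -0.787, 0.089] [-0.002, -0.003, 0.002] rows>= 6.8
```

Emit:
play_rows([
  [[0.81,-0.79,0.09],[0,0,0]],
  [[0.81,-0.79,0.09],[0,0,0]],
  [[0.81,-0.79,0.09],[0,0,0]],
  [[0.81,-0.79,0.09],[0,0,0]],
  [[0.81,-0.79,0.09],[0,0,0]],
  [[0.81,-0.79,0.09],[0,0,0]],
  [[0.81,-0.79,0.09],[0,0,0]],
  [[0.81,-0.79,0.09],[0,0,0]],
  [[0.81,-0.79,0.09],[0,0,0]],
  [[0.81,-0.79,0.09],[0,0,0]],
])

```text
time: 1.92
tool_pos: [0.5975, -0.2544, 0.3585]
tcp_rot: [3.141, -0.002, -0.002]
wrist_force: [-0.2, -0.1, 0.4]
width: 1.001
grip_force: 0.0
```

```bash
python3 - <<'E'
from h import *
np.set_printoptions(precision=4,suppress=True)
w=cam("wrist");np.save("w1.npy",w,allow_pickle=True)
cv2.imwrite("pics/w1.png",w["image"][:,:,::-1])
print(proj(w,[[.605,-.118,.02],[.601,-.203,.008],[.516,-.388,.01],[.58,-.016,.05],[.6,-.25,.36]]))
E
```

```text
[[174.2454 151.559 ]
 [223.3067 152.6292]
 [322.8055 197.904 ]
 [111.1073 169.3623]
 [243.9641 246.3822]]
```

View pics/w1.png

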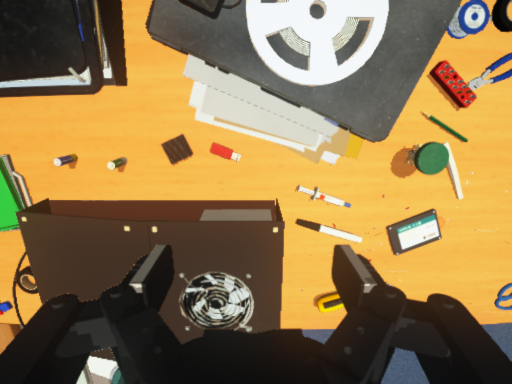

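The wrist view shows the heatsink at (177,149), the USB stick at (226,152) with its plug on the right, and the syringe at (323,196) with its cap on the right. The green battery is at (115,163) and battery_b at (64,160). The case's rear edge lies along rows 200 to 222.

```bash
cat > m.py <<'E'
from h import *
np.set_printoptions(precision=4,suppress=True)
w=np.load("w1.npy",allow_pickle=True).item()
def ax(P):  # minAreaRect on metric points
    r=cv2.minAreaRect((P[:,:2]*1000).astype(np.float32)); return np.array(r[0]).round(1),np.array(r[1]).round(1),round(r[2],1)
def rep(n,lo,hi,roi,z,amin=8):
    for b in blobs(w,lo,hi,amin,roi): print(n,cv2.boundingRect(b),ax(plane(w,b[:,0],z)),"centroid",plane(w,[np.array(cv2.moments(b)["m10"])/cv2.moments(b)["m00"],cv2.moments(b)["m01"]/cv2.moments(b)["m00"]],z)[0])
rep("hs top",(0,0,0),(180,255,75),(155,125,200,172),.022)
rep("hs base",(0,0,0),(180,255,90),(155,125,200,172),.01)
rep("usb red",(170,130,80),(180,255,255),(205,135,248,167),.008)
rep("usb red",(0,170,80),(6,255,255),(205,135,248,167),.008)
rep("usb metal",(0,0,100),(180,80,255),(205,135,248,167),.008)
rep("syr white",(0,0,140),(180,60,255),(290,178,360,212),.01)
rep("syr blue",(100,90,40),(135,255,255),(290,178,360,212),.01)
rep("batA",(40,60,30),(80,255,255),(98,150,135,175),.04)
print("case base/top corners",plane(w,[(23,200),(277,199)],0),[plane(w,[(20,208),(281,222)],z)for z in(.06,.08,.10,.12,.15)])
E
python3 m.py
```

```text
hs base (166, 136, 25, 26) (array([ 607.5, -120.6]), array([33.2, 39.1]), 25.4) centroid [ 0.6057 -0.1253  0.01  ]
usb red (211, 143, 22, 16) (array([ 604.7, -199.2]), array([36.9, 16.7]), 68.5) centroid [ 0.6048 -0.199   0.008 ]
usb metal (231, 152, 10, 9) (array([ 594.5, -225. ]), array([14.8, 11.5]), 71.2) centroid [ 0.5946 -0.225   0.008 ]
syr white (325, 195, 20, 11) (array([ 510.6, -411.3]), array([40.7, 11. ]), 71.4) centroid [ 0.5112 -0.4101  0.01  ]
syr white (299, 186, 23, 12) (array([ 529.4, -362. ]), array([43.3, 10.6]), 68.4) centroid [ 0.5287 -0.3619  0.01  ]
case base/top corners [[ 0.5088  0.2023  0.    ]
 [ 0.5107 -0.3025  0.    ]] [array([[ 0.5137,  0.1572,  0.06  ],
       [ 0.4882, -0.3048,  0.06  ]]), array([[ 0.521 ,  0.1386,  0.08  ],
       [ 0.4967, -0.3026,  0.08  ]]), array([[ 0.5283,  0.1199,  0.1   ],
       [ 0.5051, -0.3003,  0.1   ]]), array([[ 0.5356,  0.1012,  0.12  ],
       [ 0.5136, -0.298 ,  0.12  ]]), array([[ 0.5465,  0.0732,  0.15  ],
       [ 0.5263, -0.2946,  0.15  ]])]
```

```bash
python3 - <<'E'
from h import *
go((.59,-.155,.2,25))
E
```

```text
t 1.97 at [ 0.5972 -0.255   0.3588] yaw -0.1 q6 1.13 w 0.998
(0.59, -0.155, 0.2, 25) [-0.029, -0.4, 0.635] [0.001, 0.001, -0.559] rows>= 4.5
```

Emit:
play_rows([
  [[-0.03,-0.4,0.63],[0,0,-0.56]],
  [[-0.03,-0.4,0.63],[0,0,-0.56]],
  [[-0.03,-0.4,0.63],[0,0,-0.56]],
  [[-0.03,-0.4,0.63],[0,0,-0.56]],
  [[-0.03,-0.4,0.63],[0,0,-0.56]],
  [[-0.03,-0.4,0.63],[0,0,-0.56]],
  [[-0.03,-0.4,0.63],[0,0,-0.56]],
  [[-0.03,-0.4,0.63],[0,0,-0.56]],
  [[-0.03,-0.4,0.63],[0,0,-0.56]],
  [[-0.03,-0.4,0.63],[0,0,-0.56]],
])

```text
time: 2.8
tool_pos: [0.5919, -0.1558, 0.2041]
tcp_rot: [3.065, 0.679, 0.006]
wrist_force: [0.2, 0.2, -0.7]
width: 1.002
grip_force: 0.0
```

```bash
python3 - <<'E'
from h import *
w=cam("wrist");np.save("w2.npy",w,allow_pickle=True)
print(bot.read_state()["tool_pos"])
a=proj(w,[[.605,-.12,.02],[.603,-.205,.008]]);print(a)
x0,y0=(a.min(0)-60).astype(int).clip(0);x1,y1=(a.max(0)+60).astype(int)
im=w["image"][y0:y1,x0:x1];print(x0,y0,im.shape);cv2.imwrite("pics/w2.png",cv2.resize(im[:,:,::-1],None,fx=3,fy=3,interpolation=cv2.INTER_CUBIC))
E
```

```text
[ 0.59166081 -0.15554385  0.20361281]
[[228.5938481  154.11004973]
 [289.8513848  182.27683837]]
168 94 (148, 181, 3)
```

View pics/w2.png

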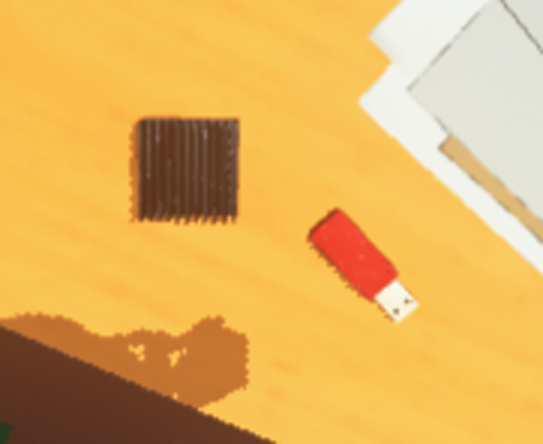

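The crop shows the heatsink square to the tool at full-image pixels (213–248, 133–168). The red USB body runs from about (272,168) to (300,190), with the plug at lower right.

```bash
sed -i 's/^w=.*/import sys;w=np.load(sys.argv[1],allow_pickle=True).item()/; /^rep(/d; /^print("case/d' m.py; python3 - w2.npy <<'E'
exec(open("m.py").read())
roi=(200,120,262,180)
for z in(.022,.015,0): rep("hs z%g"%z,(0,0,0),(180,255,110),roi,z)
for lo,hi in(((170,130,80),(180,255,255)),((0,200,80),(7,255,255))):rep("usb",lo,hi,(262,155,312,205),.007)
rep("metal",(0,0,120),(180,90,255),(262,155,312,205),.006)
E
```

```text
hs z0.022 (215, 134, 31, 33) (array([ 610.1, -119.5]), array([37.8, 36. ]), 24.6) centroid [ 0.609  -0.1202  0.022 ]
hs z0.015 (215, 134, 31, 33) (array([ 609. , -119.4]), array([38.6, 36.7]), 24.6) centroid [ 0.6079 -0.1201  0.015 ]
hs z0 (215, 134, 31, 33) (array([ 606.6, -119.2]), array([40.3, 38.4]), 24.6) centroid [ 0.6055 -0.1199  0.    ]
usb (272, 164, 28, 30) (array([ 604.4, -197.6]), array([38.4, 17.2]), 70.6) centroid [ 0.6048 -0.1972  0.007 ]
metal (293, 188, 14, 13) (array([ 594.3, -224.6]), array([15.5, 11. ]), 70.5) centroid [ 0.5944 -0.2244  0.006 ]
```

```bash
python3 - <<'E'
from h import *
go((.609,-.12,.07,24.6),(.609,-.12,.004,24.6))
E
```

```text
t 2.85 at [ 0.5917 -0.1555  0.2036] yaw 25.0 q6 0.84 w 0.997
(0.609, -0.12, 0.07, 24.6) [0.121, -0.101, 0.535] [0.003, -0.004, 0.009] rows>= 3.3
(0.609, -0.12, 0.004, 24.6) [0.121, -0.102, 0.799] [0.003, -0.004, 0.009] rows>= 4.9
```

Emit:
play_rows([
  [[0.12,-0.1,0.4],[0,0,0.01]],
  [[0.12,-0.1,0.4],[0,0,0.01]],
  [[0.12,-0.1,0.4],[0,0,0.01]],
  [[0.12,-0.1,0.55],[0,0,0.01]],
  [[0.12,-0.1,0.6],[0,0,0.01]],
  [[0.12,-0.1,0.65],[0,0,0.01]],
  [[0.12,-0.1,0.7],[0,0,0.01]],
  [[0.12,-0.1,0.75],[0,0,0.01]],
  [[0.12,-0.1,0.8],[0,0,0.01]],
  [[0.12,-0.1,0.8],[0,0,0.01]],
  [[0.12,-0.1,0.8],[0,0,0.01]],
  [[0.12,-0.1,0.8],[0,0,0.01]],
], claw=0.22)

```text
time: 3.85
tool_pos: [0.6077, -0.119, 0.002]
tcp_rot: [3.069, 0.67, 0.002]
wrist_force: [0.1, -0.1, 0.5]
width: 0.61
grip_force: 0.0
```

Emit:
play_rows([
  [[0,0,0],[0,0,0]],
  [[0,0,0],[0,0,0]],
  [[0,0,0],[0,0,0]],
  [[0,0,0],[0,0,0]],
  [[0,0,0],[0,0,0]],
  [[0,0,0],[0,0,0]],
  [[0,0,0],[0,0,0]],
  [[0,0,0],[0,0,0]],
], claw=-0.4, newtons=40)

```text
time: 4.52
tool_pos: [0.6082, -0.119, 0.0027]
tcp_rot: [3.068, 0.67, 0.004]
wrist_force: [-0.8, -0.2, 6.7]
width: 0.448
grip_force: 42.3
```

```bash
python3 - <<'E'
from h import *
go((.609,-.12,.2,24.6),(.56,.15,.3,60),(.499,.40,.3,98))
E
```

```text
t 4.52 at [ 0.6082 -0.119   0.0027] yaw 24.7 q6 0.91 w 0.448
(0.609, -0.12, 0.2, 24.6) [0.003, 0.006, -0.789] [0.002, -0.003, 0.001] rows>= 4.7
(0.56, 0.15, 0.3, 60) [0.276, -1.057, -1.19] [0.003, -0.002, -0.785] rows>= 9.7
(0.499, 0.4, 0.3, 98) [0.471, -2.067, -1.192] [0.004, -0.001, -1.63] rows>= 14.6
```

Emit:
play_rows([
  [[0,0,-0.4],[0,0,0]],
  [[0,0,-0.8],[0,0,0]],
  [[0,0,-0.8],[0,0,0]],
  [[0,0,-0.8],[0,0,0]],
  [[0,0,-1],[0,0,0]],
  [[0,0,-1],[0,0,0]],
  [[0.25,-0.85,-1],[0,0,-0.8]],
  [[0.25,-0.85,-1],[0,0,-0.8]],
  [[0.25,-0.85,-1],[0,0,-0.8]],
  [[0.25,-0.85,-1],[0,0,-0.8]],
  [[0.25,-0.85,-1],[0,0,-0.8]],
  [[0.25,-0.85,-1],[0,0,-0.8]],
  [[0.25,-0.85,-1],[0,0,-0.8]],
])

```text
time: 5.6
tool_pos: [0.5738, 0.104, 0.2506]
tcp_rot: [-2.707, -1.591, 0.001]
wrist_force: [-0.4, -1.7, -1.0]
width: 0.444
grip_force: 41.5
```

```bash
python3 - <<'E'
from h import *
go((.5,.34,.28,98))
E
```

```text
t 5.6 at [0.5738 0.104  0.2506] yaw 60.9 q6 0.64 w 0.444
(0.5, 0.34, 0.28, 98) [0.681, -0.718, -0.116] [-0.002, -0.001, -0.825] rows>= 6.0
```

Emit:
play_rows([
  [[0.68,-0.72,-0.12],[0,0,-0.82]],
  [[0.68,-0.72,-0.12],[0,0,-0.82]],
  [[0.68,-0.72,-0.12],[0,0,-0.82]],
  [[0.68,-0.72,-0.12],[0,0,-0.82]],
  [[0.68,-0.72,-0.12],[0,0,-0.82]],
  [[0.68,-0.72,-0.12],[0,0,-0.82]],
  [[0.68,-0.72,-0.12],[0,0,-0.82]],
  [[0.68,-0.72,-0.12],[0,0,-0.82]],
  [[0.68,-0.72,-0.12],[0,0,-0.82]],
  [[0.68,-0.72,-0.12],[0,0,-0.82]],
])

```text
time: 6.43
tool_pos: [0.5021, 0.3351, 0.2806]
tcp_rot: [2.073, 2.36, -0.002]
wrist_force: [0.2, -0.4, -1.1]
width: 0.449
grip_force: 41.5
```

```bash
python3 - <<'E'
from h import *
w=cam("wrist");np.save("w3.npy",w,allow_pickle=True)
print(bot.read_state()["tool_pos"],bot.read_state()["grip_force"])
cv2.imwrite("pics/w3.png",w["image"][:,:,::-1])
E
```

```text
[0.50219596 0.33503147 0.28068316] 41.482007454615086
```

View pics/w3.png

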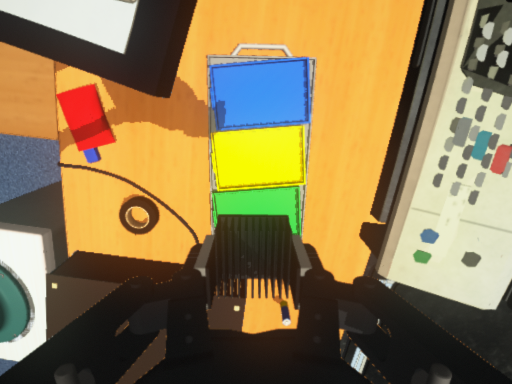

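The wrist view shows the blue bin at (211–310, 60–130), yellow below it at (213–305, 125–190) and green partly hidden. The heatsink is held square between the fingers.

```bash
python3 - w3.npy <<'E'
exec(open("m.py").read())
roi=(200,50,325,215)
rep("blue",(104,100,50),(125,255,255),roi,.019,500)
rep("yel",(24,150,90),(34,255,255),roi,.019,500)
rep("grn",(45,100,50),(75,255,255),roi,.019,300)
E
```

```text
blue (209, 57, 102, 73) (array([500.5, 431.9]), array([138.7,  88.1]), 12.0) centroid [0.5011 0.4336 0.019 ]
yel (211, 126, 95, 66) (array([510.2, 341.7]), array([138.7,  89.3]), 12.1) centroid [0.5109 0.3434 0.019 ]
grn (212, 187, 89, 28) (array([516.4, 276.8]), array([137.7,  44.3]), 7.5) centroid [0.519  0.2756 0.019 ]
```

```bash
python3 - w3.npy <<'E'
exec(open("m.py").read())
roi=(200,50,325,215)
for n,lo,hi in(("blue",(104,100,50),(125,255,255)),("yel",(24,150,90),(34,255,255)),("grn",(45,100,50),(75,255,255))):
    b=max(blobs(w,lo,hi,300,roi),key=cv2.contourArea)
    P=plane(w,b[:,0],.019)[:,:2]*1000; c=P.mean(0)
    a=np.radians(9);U=np.array([[np.cos(a),np.sin(a)],[-np.sin(a),np.cos(a)]]);Q=(P-c)@U.T
    q=cv2.approxPolyDP(b,5,True)[:,0];print(n,q.tolist(),(plane(w,q,.019)[:,:2]*1000).round(0).tolist())
    m=np.abs(Q[:,0])<50
    for sg in(1,-1):
        S=Q[m&(np.sign(Q[:,1])==sg)]; k=np.polyfit(S[:,0],S[:,1],1); print(" y-side",sg,"angle",round(9+np.degrees(np.arctan(k[0])),1),"off",k[1].round(1))
    m=np.abs(Q[:,1])<28
    for sg in(1,-1):
        S=Q[m&(np.sign(Q[:,0])==sg)]; k=np.polyfit(S[:,1],S[:,0],1); print(" x-side",sg,"angle",round(9-np.degrees(np.arctan(k[0])),1),"off",k[1].round(1))
    print(c)
E
```

```text
blue [[308, 58], [210, 65], [216, 128], [309, 122]] [[558.0, 487.0], [428.0, 461.0], [444.0, 379.0], [575.0, 404.0]]
 y-side 1 angle 12.0 off 42.1
 y-side -1 angle 11.8 off -44.7
 x-side 1 angle 13.8 off 67.4
 x-side -1 angle 11.2 off -68.7
[501.3   433.423]
yel [[303, 126], [214, 133], [217, 191], [305, 184]] [[568.0, 398.0], [442.0, 371.0], [454.0, 285.0], [586.0, 313.0]]
 y-side 1 angle 12.0 off 43.5
 y-side -1 angle 12.0 off -44.3
 x-side 1 angle 12.9 off 67.2
 x-side -1 angle 10.9 off -69.2
[511.6075 342.4267]
grn [[299, 187], [212, 193], [213, 214], [300, 214]] [[578.0, 307.0], [447.0, 280.0], [451.0, 246.0], [588.0, 264.0]]
 y-side 1 angle 12.0 off 20.3
 y-side -1 angle 7.5 off -20.1
 x-side 1 angle 11.2 off 40.7
 x-side -1 angle 7.2 off -41.4
[517.7915 274.9984]
```

```bash
python3 - <<'E'
from h import *
go((.4795,.428,.12,102),(.4795,.428,.011,102))
E
```

```text
t 6.48 at [0.5022 0.335  0.2807] yaw 97.4 q6 0.42 w 0.447
(0.4795, 0.428, 0.12, 102) [0.381, -0.042, 0.642] [-0.001, 0.001, -0.102] rows>= 4.5
(0.4795, 0.428, 0.011, 102) [0.382, -0.041, 1.078] [-0.001, 0.001, -0.102] rows>= 6.9
```

Emit:
play_rows([
  [[0.38,-0.04,0.4],[0,0,-0.1]],
  [[0.38,-0.04,0.4],[0,0,-0.1]],
  [[0.38,-0.04,0.4],[0,0,-0.1]],
  [[0.38,-0.04,0.55],[0,0,-0.1]],
  [[0.38,-0.04,0.7],[0,0,-0.1]],
  [[0.38,-0.04,0.8],[0,0,-0.1]],
  [[0.38,-0.04,0.8],[0,0,-0.1]],
  [[0.38,-0.04,0.8],[0,0,-0.1]],
  [[0.38,-0.04,0.8],[0,0,-0.1]],
])

```text
time: 7.23
tool_pos: [0.4811, 0.4297, 0.0833]
tcp_rot: [1.978, 2.44, 0.004]
wrist_force: [-0.3, -1.1, -0.2]
width: 0.451
grip_force: 41.4
```

```bash
python3 - <<'E'
from h import *
go((.4795,.428,.011,102))
E
```

```text
t 7.23 at [0.4811 0.4297 0.0833] yaw 101.9 q6 0.48 w 0.451
(0.4795, 0.428, 0.011, 102) [-0.006, -0.008, 0.289] [0.003, -0.002, -0.001] rows>= 1.7
```

Emit:
play_rows([
  [[0,-0.01,0.1],[0,0,0]],
  [[0,-0.01,0.16],[0,0,0]],
  [[0,-0.01,0.2],[0,0,0]],
  [[0,-0.01,0.23],[0,0,0]],
  [[0,-0.01,0.26],[0,0,0]],
  [[0,-0.01,0.28],[0,0,0]],
  [[0,-0.01,0.285],[0,0,0]],
  [[0,-0.01,0.285],[0,0,0]],
  [[0,-0.01,0.285],[0,0,0]],
])

```text
time: 7.98
tool_pos: [0.4771, 0.4296, 0.0106]
tcp_rot: [1.976, 2.442, 0.001]
wrist_force: [-0.1, -0.2, -0.1]
width: 0.45
grip_force: 41.5
```

Emit:
play_rows([
  [[0,0,0.006],[0,0,0]],
  [[0,0,0.01],[0,0,0]],
  [[0,0,0.01],[0,0,0]],
  [[0,0,0.01],[0,0,0]],
])

```text
time: 8.32
tool_pos: [0.4774, 0.4299, 0.0097]
tcp_rot: [1.976, 2.442, 0.002]
wrist_force: [-1.8, -2.0, 8.1]
width: 0.449
grip_force: 42.5
```

Emit:
play_rows([
  [[0,0,0],[0,0,0]],
  [[0,0,0],[0,0,0]],
  [[0,0,0],[0,0,0]],
  [[0,0,0],[0,0,0]],
  [[0,0,-0.1],[0,0,0]],
  [[0,0,-0.2],[0,0,0]],
  [[0,0,-0.4],[0,0,0]],
  [[0,0,-0.6],[0,0,0]],
  [[0,0,-0.8],[0,0,0]],
  [[0,0,-0.9],[0,0,0]],
  [[0,0,-0.9],[0,0,0]],
  [[0,0,-0.9],[0,0,0]],
  [[0,0,-0.9],[0,0,0]],
], claw=0.18)

```text
time: 9.4
tool_pos: [0.4769, 0.4294, 0.2328]
tcp_rot: [1.976, 2.442, 0.002]
wrist_force: [-0.3, -0.0, -1.2]
width: 0.59
grip_force: 0.0
```

```bash
python3 - <<'E'
from h import *
w=cam("wrist");np.save("w4.npy",w,allow_pickle=True)
cv2.imwrite("pics/w4.png",w["image"][:,:,::-1])
go((.56,.2,.26,60),(.605,0,.26,-20+45))
E
```

```text
t 9.45 at [0.476  0.4286 0.2307] yaw 102.0 q6 0.48 w 0.596
(0.56, 0.2, 0.26, 60) [-0.965, 0.138, -0.117] [-0.002, 0.003, 0.934] rows>= 5.9
(0.605, 0, 0.26, 25) [-1.784, 0.147, -0.116] [-0.001, 0.003, 1.712] rows>= 10.8
```

View pics/w4.png

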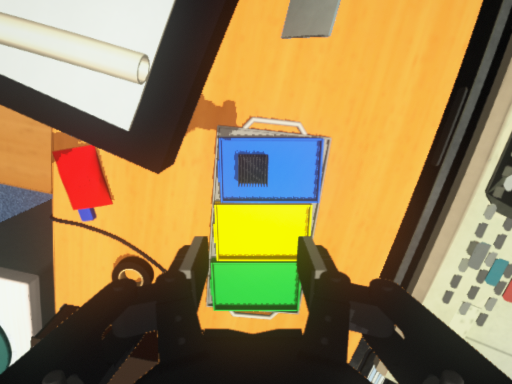

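The heatsink lies flat in the blue bin at (253,168), and all three bins are fully visible, so I'll remeasure them here.

```bash
python3 - w4.npy <<'E'
exec(open("m.py").read())
rep("blue",(104,100,50),(125,255,255),(205,120,335,210),.019,500)
rep("yel",(24,150,90),(34,255,255),(200,190,325,270),.019,500)
rep("grn",(45,100,50),(75,255,255),(200,250,325,320),.019,500)
rep("hs",(0,0,0),(180,255,90),(232,148,275,190),.025,100)
E
```

```text
blue (218, 138, 106, 65) (array([500.3, 432.6]), array([137.8,  86.6]), 12.1) centroid [0.5003 0.4345 0.019 ]
yel (213, 204, 99, 57) (array([509.6, 342.7]), array([138.5,  87.4]), 12.0) centroid [0.5064 0.3455 0.019 ]
grn (210, 262, 92, 50) (array([520.4, 251.9]), array([139.7,  88.8]), 11.7) centroid [0.5192 0.2538 0.019 ]
hs (238, 154, 30, 30) (array([477.2, 432.1]), array([37.3, 38.3]), 12.1) centroid [0.4771 0.4327 0.025 ]
```

Emit:
play_rows([
  [[-0.97,0.14,-0.12],[0,0,0.7]],
  [[-0.97,0.14,-0.12],[0,0,0.7]],
  [[-0.97,0.14,-0.12],[0,0,0.7]],
  [[-0.97,0.14,-0.12],[0,0,0.7]],
  [[-0.97,0.14,-0.12],[0,0,0.7]],
  [[-0.97,0.14,-0.12],[0,0,0.7]],
  [[-0.97,0.14,-0.12],[0,0,0.7]],
  [[-0.97,0.14,-0.12],[0,0,0.7]],
], claw=-0.2)

```text
time: 10.12
tool_pos: [0.5609, 0.197, 0.2593]
tcp_rot: [-2.567, -1.808, 0.007]
wrist_force: [-0.3, 0.8, -0.1]
width: 0.401
grip_force: 0.0
```

```bash
python3 - <<'E'
from h import *
go((.60,-.03,.26,70.6))
E
```

```text
t 10.12 at [0.5609 0.197  0.2593] yaw 70.3 q6 0.64 w 0.401
(0.6, -0.03, 0.26, 70.6) [-0.802, 0.453, -0.002] [-0.005, 0.004, -0.006] rows>= 5.5
```

Emit:
play_rows([
  [[-0.95,0.5,0],[0,0,0]],
  [[-0.95,0.5,0],[0,0,0]],
  [[-0.95,0.5,0],[0,0,0]],
  [[-0.95,0.5,0],[0,0,0]],
  [[-0.95,0.5,0],[0,0,0]],
  [[-0.95,0.5,0],[0,0,0]],
  [[-0.95,0.5,0],[0,0,0]],
  [[-0.95,0.5,0],[0,0,0]],
])

```text
time: 10.78
tool_pos: [0.5997, -0.0687, 0.2596]
tcp_rot: [-2.566, -1.809, 0.006]
wrist_force: [-0.3, -0.2, -0.2]
width: 0.401
grip_force: 0.0
```

```bash
python3 - <<'E'
from h import *
go((.604,-.199,.10,70.6),(.604,-.199,.0,70.6))
E
```

```text
t 10.78 at [ 0.5997 -0.0687  0.2596] yaw 70.4 q6 0.19 w 0.401
(0.604, -0.199, 0.1, 70.6) [-0.484, 0.194, 0.639] [-0.005, 0.002, -0.005] rows>= 4.9
(0.604, -0.199, 0.0, 70.6) [-0.483, 0.195, 1.039] [-0.005, 0.002, -0.005] rows>= 7.0
```

Emit:
play_rows([
  [[-0.48,0.19,0.4],[0,0,0]],
  [[-0.48,0.19,0.4],[0,0,0]],
  [[-0.48,0.19,0.4],[0,0,0]],
  [[-0.48,0.19,0.4],[0,0,0]],
  [[-0.48,0.19,0.65],[0,0,0]],
  [[-0.48,0.19,0.8],[0,0,0]],
  [[-0.48,0.19,0.84],[0,0,0]],
  [[-0.48,0.19,0.84],[0,0,0]],
  [[-0.48,0.19,0.84],[0,0,0]],
])

```text
time: 11.53
tool_pos: [0.6027, -0.1922, 0.049]
tcp_rot: [-2.558, -1.813, 0.006]
wrist_force: [-0.4, -0.3, 0.0]
width: 0.4
grip_force: 0.0
```

```bash
python3 - <<'E'
from h import *
go((.604,-.199,.001,70.6))
w=cam("wrist");cv2.imwrite("pics/w5.png",w["image"][:,:,::-1])
w2=np.load("w2.npy",allow_pickle=True).item()
E
```

```text
t 11.53 at [ 0.6027 -0.1922  0.049 ] yaw 70.6 q6 -0.01 w 0.4
(0.604, -0.199, 0.001, 70.6) [-0.024, 0.016, 0.192] [-0.01, -0.001, 0.001] rows>= 1.2
```

View pics/w5.png

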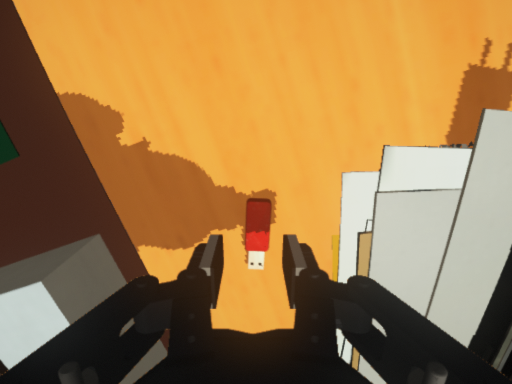

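The USB stick is straight along the tool at (258,198–270), between the fingers at columns 220 and 287. I'll check its position once more, then descend.

```bash
python3 - <<'E'
from h import *
w=cam("wrist")
print(plane(w,[(258,200),(258,224),(258,249),(256,269)],.008).round(4))
go((.604,-.199,.001,70.6))
E
```

```text
[[ 0.6144 -0.1813  0.008 ]
 [ 0.6084 -0.1989  0.008 ]
 [ 0.6017 -0.2183  0.008 ]
 [ 0.5945 -0.2344  0.008 ]]
t 11.63 at [ 0.6067 -0.1942  0.0539] yaw 70.6 q6 -0.01 w 0.4
(0.604, -0.199, 0.001, 70.6) [-0.022, -0.004, 0.212] [0.002, -0.0, 0.001] rows>= 1.3
```

```bash
python3 - <<'E'
from h import *
for i in range(6):
    w=cam("wrist"); s=bot.read_state(); print(s["time"],s["tool_pos"].round(4),s["joint_vel"].round(4), plane(w,[(258,224)],.008)[0].round(4))
E
```

```text
11.6833 [ 0.6075 -0.1947  0.0551] [-0.0067 -0.0159 -0.011  -0.0008 -0.0023 -0.0015] [ 0.6099 -0.2006  0.008 ]
11.7333 [ 0.6077 -0.1951  0.0556] [-0.01   -0.0049 -0.0008  0.0001 -0.0012 -0.    ] [ 0.6107 -0.2017  0.008 ]
11.7833 [ 0.6076 -0.1953  0.0556] [-0.0073 -0.0017  0.0088 -0.002  -0.0014 -0.0005] [ 0.6108 -0.2023  0.008 ]
11.8333 [ 0.6073 -0.1954  0.0554] [-0.0067  0.0045  0.0109 -0.0006 -0.0017 -0.0002] [ 0.6107 -0.2025  0.008 ]
11.8833 [ 0.6069 -0.1954  0.055 ] [-0.0061  0.005   0.0089  0.0001  0.0013 -0.0022] [ 0.6104 -0.2025  0.008 ]
11.9333 [ 0.6065 -0.1955  0.0546] [-0.004   0.0067  0.0088 -0.0003  0.0009 -0.0019] [ 0.61   -0.2024  0.008 ]
```

```bash
python3 - <<'E'
from h import *
for i in range(8): w=cam("wrist")
np.save("w6.npy",w,allow_pickle=True)
go((.604,-.199,.001,70.6))
E
python3 - w6.npy <<'E'
exec(open("m.py").read())
for lo,hi in(((170,130,50),(180,255,255)),((0,200,50),(6,255,255))):rep("usb",lo,hi,(235,180,280,275),.008,30)
rep("metal",(0,0,120),(180,90,255),(235,180,280,290),.006)
E
```

```text
t 12.33 at [ 0.6051 -0.1952  0.0524] yaw 70.5 q6 -0.01 w 0.397
(0.604, -0.199, 0.001, 70.6) [-0.016, 0.001, 0.206] [-0.0, -0.0, -0.001] rows>= 1.2
usb (240, 196, 25, 50) (array([ 604.6, -197.6]), array([39. , 16.9]), 68.5) centroid [ 0.6048 -0.1969  0.008 ]
metal (243, 246, 16, 18) (array([ 594.2, -224.3]), array([14.9, 11.7]), 70.6) centroid [ 0.5942 -0.2242  0.006 ]
```

Emit:
play_rows([
  [[-0.015,0,0.07],[0,0,0]],
  [[-0.015,0,0.12],[0,0,0]],
  [[-0.015,0,0.16],[0,0,0]],
  [[-0.015,0,0.19],[0,0,0]],
  [[-0.015,0,0.2],[0,0,0]],
  [[-0.015,0,0.2],[0,0,0]],
  [[-0.015,0,0.2],[0,0,0]],
  [[-0.015,0,0.2],[0,0,0]],
  [[-0.015,0,0.2],[0,0,0]],
])

```text
time: 13.08
tool_pos: [0.6047, -0.1989, 0.0034]
tcp_rot: [2.564, 1.814, 0.001]
wrist_force: [0.8, -0.1, -0.0]
width: 0.4
grip_force: 0.0
```

```bash
python3 - <<'E'
from h import *
go((.604,-.199,.001,70.6)); print(bot.read_state()["wrist_force"])
E
```

```text
t 13.08 at [ 0.6047 -0.1989  0.0034] yaw 70.5 q6 -0.02 w 0.4
(0.604, -0.199, 0.001, 70.6) [-0.001, -0.002, 0.01] [0.002, -0.0, -0.001] rows>= 0.1
[ 0.80279748 -0.12317295 -0.04431454]
```

Emit:
play_rows([
  [[0,0,0.008],[0,0,0]],
  [[0,0,0.008],[0,0,0]],
  [[0,0,0.008],[0,0,0]],
  [[0,0,0.008],[0,0,0]],
  [[0,0,0.008],[0,0,0]],
  [[0,0,0.008],[0,0,0]],
  [[0,0,0.008],[0,0,0]],
  [[0,0,0.008],[0,0,0]],
  [[0,0,0.008],[0,0,0]],
], claw=-0.9, newtons=40)

```text
time: 13.83
tool_pos: [0.6045, -0.1989, 0.0012]
tcp_rot: [2.564, 1.814, 0.001]
wrist_force: [0.4, 0.4, 6.2]
width: 0.191
grip_force: 39.9
```

```bash
python3 - <<'E'
from h import *
go((.604,-.199,.23,70.6),(.58,.0,.26,45))
E
```

```text
t 13.83 at [ 0.6045 -0.1989  0.0012] yaw 70.6 q6 -0.02 w 0.191
(0.604, -0.199, 0.23, 70.6) [-0.001, -0.001, -0.915] [0.002, 0.0, -0.001] rows>= 5.5
(0.58, 0.0, 0.26, 45) [0.717, -0.356, -1.036] [0.002, -0.0, 0.568] rows>= 7.9
```

Emit:
play_rows([
  [[0,0,-0.2],[0,0,0]],
  [[0,0,-0.5],[0,0,0]],
  [[0,0,-0.9],[0,0,0]],
  [[0,0,-0.9],[0,0,0]],
  [[0,0,-0.9],[0,0,0]],
  [[0,0,-0.9],[0,0,0]],
  [[0.9,-0.36,-1],[0,0,0.6]],
  [[0.9,-0.36,-1],[0,0,0.6]],
  [[0.9,-0.36,-1],[0,0,0.6]],
  [[0.9,-0.36,-1],[0,0,0.6]],
  [[0.9,-0.36,-1],[0,0,0.6]],
  [[0.9,-0.36,-1],[0,0,0.6]],
  [[0.9,-0.36,-1],[0,0,0.6]],
  [[0.9,-0.36,-1],[0,0,0.6]],
])

```text
time: 15.0
tool_pos: [0.5932, 0.0455, 0.2498]
tcp_rot: [-2.915, -1.171, 0.002]
wrist_force: [-0.4, 0.1, 0.2]
width: 0.194
grip_force: 39.3
```

```bash
python3 - <<'E'
from h import *
go((.57,.2,.25,12))
E
```

```text
t 15.0 at [0.5932 0.0455 0.2498] yaw 43.8 q6 0.84 w 0.194
(0.57, 0.2, 0.25, 12) [0.36, -0.51, -0.001] [-0.001, 0.002, 0.706] rows>= 4.4
```

Emit:
play_rows([
  [[0.4,-0.6,0],[0,0,0.7]],
  [[0.4,-0.6,0],[0,0,0.7]],
  [[0.4,-0.6,0],[0,0,0.7]],
  [[0.4,-0.6,0],[0,0,0.7]],
  [[0.4,-0.6,0],[0,0,0.7]],
  [[0.4,-0.6,0],[0,0,0.7]],
  [[0.4,-0.6,0],[0,0,0.7]],
  [[0.4,-0.6,0],[0,0,0.7]],
  [[0.4,-0.6,0],[0,0,0.7]],
])

```text
time: 15.75
tool_pos: [0.5635, 0.2191, 0.25]
tcp_rot: [3.124, 0.328, -0.001]
wrist_force: [-0.0, -0.0, 0.5]
width: 0.191
grip_force: 39.4
```

```bash
python3 - <<'E'
from h import *
go((.5393,.4408,.1,12))
E
```

```text
t 15.75 at [0.5635 0.2191 0.25  ] yaw 12.0 q6 1.69 w 0.191
(0.5393, 0.4408, 0.1, 12) [0.09, -0.888, 0.599] [0.001, 0.001, -0.001] rows>= 6.4
```

Emit:
play_rows([
  [[0.09,-0.89,0.2],[0,0,0]],
  [[0.09,-0.89,0.2],[0,0,0]],
  [[0.09,-0.89,0.2],[0,0,0]],
  [[0.09,-0.89,0.3],[0,0,0]],
  [[0.09,-0.89,0.4],[0,0,0]],
  [[0.09,-0.89,0.55],[0,0,0]],
  [[0.09,-0.89,0.7],[0,0,0]],
  [[0.09,-0.89,0.75],[0,0,0]],
  [[0.09,-0.89,0.75],[0,0,0]],
  [[0.09,-0.89,0.75],[0,0,0]],
  [[0.09,-0.89,0.75],[0,0,0]],
  [[0.09,-0.89,0.75],[0,0,0]],
  [[0.09,-0.89,0.75],[0,0,0]],
  [[0.09,-0.89,0.75],[0,0,0]],
  [[0.09,-0.89,0.75],[0,0,0]],
])

```text
time: 17.0
tool_pos: [0.54, 0.4438, 0.0654]
tcp_rot: [-3.123, -0.329, -0.005]
wrist_force: [-0.4, -0.3, -0.8]
width: 0.193
grip_force: 39.4
```

```bash
python3 - <<'E'
from h import *
go((.5393,.4408,.01,12))
w=cam("wrist");cv2.imwrite("pics/w7.png",w["image"][:,:,::-1])
E
```

```text
t 17.0 at [0.54   0.4438 0.0654] yaw 12.0 q6 2.01 w 0.193
(0.5393, 0.4408, 0.01, 12) [-0.006, 0.011, 0.222] [-0.002, -0.004, 0.0] rows>= 1.3
```

View pics/w7.png

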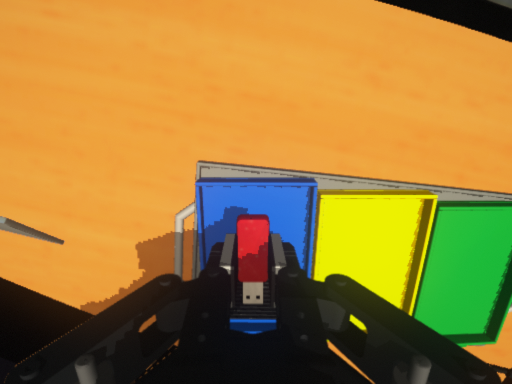

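The USB stick is held straight at (253,215–305), aligned with the blue bin and clear of its far wall; the heatsink lies below it in the picture.

Emit:
play_rows([
  [[-0.005,0.01,0.07],[0,0,0]],
  [[-0.005,0.01,0.12],[0,0,0]],
  [[-0.005,0.01,0.16],[0,0,0]],
  [[-0.005,0.01,0.19],[0,0,0]],
  [[-0.005,0.01,0.21],[0,0,0]],
  [[-0.005,0.01,0.215],[0,0,0]],
  [[-0.005,0.01,0.215],[0,0,0]],
  [[-0.005,0.01,0.215],[0,0,0]],
  [[-0.005,0.01,0.215],[0,0,0]],
  [[-0.005,0.01,0.215],[0,0,0]],
  [[-0.005,0.01,0.215],[0,0,0]],
])

```text
time: 17.97
tool_pos: [0.5383, 0.4408, 0.0097]
tcp_rot: [-3.124, -0.33, -0.001]
wrist_force: [0.5, -0.3, 0.4]
width: 0.195
grip_force: 39.4
```

Emit:
play_rows([
  [[0,0,0.005],[0,0,0]],
  [[0,0,0.008],[0,0,0]],
  [[0,0,0.008],[0,0,0]],
  [[0,0,0.008],[0,0,0]],
])

```text
time: 18.3
tool_pos: [0.5383, 0.4409, 0.0082]
tcp_rot: [-3.124, -0.33, -0.001]
wrist_force: [-0.3, -1.0, 5.7]
width: 0.193
grip_force: 40.1
```

Emit:
play_rows([
  [[0,0,0],[0,0,0]],
  [[0,0,0],[0,0,0]],
  [[0,0,0],[0,0,0]],
  [[0,0,0],[0,0,0]],
  [[0,0,-0.05],[0,0,0]],
  [[0,0,-0.15],[0,0,0]],
  [[0,0,-0.3],[0,0,0]],
  [[0,0,-0.5],[0,0,0]],
  [[0,0,-0.7],[0,0,0]],
  [[0,0,-0.9],[0,0,0]],
  [[0,0,-0.9],[0,0,0]],
  [[0,0,-0.9],[0,0,0]],
  [[0,0,-0.9],[0,0,0]],
], claw=-0.3)

```text
time: 19.38
tool_pos: [0.5394, 0.4417, 0.2368]
tcp_rot: [-3.121, -0.329, -0.009]
wrist_force: [0.9, -0.0, -0.5]
width: 0.354
grip_force: 0.0
```

```bash
python3 - <<'E'
from h import *
w=cam("wrist");cv2.imwrite("pics/w8.png",w["image"][100:300,150:400,::-1])
go((.6,.21,.3,30),(.6,.0,.3,67))
E
```

```text
t 19.43 at [0.5382 0.4408 0.2338] yaw 12.0 q6 2.01 w 0.35
(0.6, 0.21, 0.3, 30) [0.05, 0.954, -0.266] [-0.001, -0.002, -0.399] rows>= 5.9
(0.6, 0.0, 0.3, 67) [-0.126, 1.776, -0.267] [0.0, -0.003, -1.221] rows>= 10.8
```

View pics/w8.png

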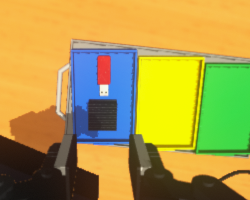

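The USB stick and the heatsink lie side by side, apart and flat, in the blue bin. Next is the syringe.

Emit:
play_rows([
  [[0.05,0.95,-0.25],[0,0,-0.4]],
  [[0.05,0.95,-0.25],[0,0,-0.4]],
  [[0.05,0.95,-0.25],[0,0,-0.4]],
  [[0.05,0.95,-0.25],[0,0,-0.4]],
  [[0.05,0.95,-0.25],[0,0,-0.4]],
  [[0.05,0.95,-0.25],[0,0,-0.4]],
  [[0.05,0.95,-0.25],[0,0,-0.4]],
])

```text
time: 20.02
tool_pos: [0.6013, 0.2045, 0.2948]
tcp_rot: [3.033, 0.805, -0.001]
wrist_force: [-0.4, 0.4, 1.8]
width: 0.348
grip_force: 0.0
```

```bash
python3 - <<'E'
from h import *
go((.6,-.01,.27,69.8))
E
```

```text
t 20.02 at [0.6013 0.2045 0.2948] yaw 29.7 q6 1.34 w 0.348
(0.6, -0.01, 0.27, 69.8) [-0.43, 0.742, 0.102] [0.003, 0.004, -0.89] rows>= 5.6
```

Emit:
play_rows([
  [[-0.5,0.86,0.1],[0,0,-0.89]],
  [[-0.5,0.86,0.1],[0,0,-0.89]],
  [[-0.5,0.86,0.1],[0,0,-0.89]],
  [[-0.5,0.86,0.1],[0,0,-0.89]],
  [[-0.5,0.86,0.1],[0,0,-0.89]],
  [[-0.5,0.86,0.1],[0,0,-0.89]],
  [[-0.5,0.86,0.1],[0,0,-0.89]],
])

```text
time: 20.6
tool_pos: [0.5972, -0.0427, 0.2662]
tcp_rot: [-2.57, -1.804, 0.01]
wrist_force: [0.2, 0.5, -0.9]
width: 0.351
grip_force: 0.0
```

```bash
python3 - <<'E'
from h import *
go((.55,-.27,.25,69.8))
E
```

```text
t 20.6 at [ 0.5972 -0.0427  0.2662] yaw 70.1 q6 0.24 w 0.351
(0.55, -0.27, 0.25, 69.8) [-0.919, 0.132, 0.068] [-0.006, 0.005, 0.007] rows>= 5.6
```

Emit:
play_rows([
  [[-0.92,0.13,0.07],[0,0,0]],
  [[-0.92,0.13,0.07],[0,0,0]],
  [[-0.92,0.13,0.07],[0,0,0]],
  [[-0.92,0.13,0.07],[0,0,0]],
  [[-0.92,0.13,0.07],[0,0,0]],
  [[-0.92,0.13,0.07],[0,0,0]],
  [[-0.92,0.13,0.07],[0,0,0]],
])

```text
time: 21.18
tool_pos: [0.5491, -0.2686, 0.2492]
tcp_rot: [-2.574, -1.795, 0.006]
wrist_force: [-0.4, 0.1, -0.9]
width: 0.351
grip_force: 0.0
```

```bash
python3 - <<'E'
from h import *
go((.515,-.395,.14,69.8))
E
```

```text
t 21.18 at [ 0.5491 -0.2686  0.2492] yaw 69.8 q6 -0.14 w 0.351
(0.515, -0.395, 0.14, 69.8) [-0.521, 0.049, 0.437] [-0.006, 0.001, -0.001] rows>= 4.1
```

Emit:
play_rows([
  [[-0.52,0.05,0.1],[0,0,0]],
  [[-0.52,0.05,0.25],[0,0,0]],
  [[-0.52,0.05,0.44],[0,0,0]],
  [[-0.52,0.05,0.44],[0,0,0]],
  [[-0.52,0.05,0.44],[0,0,0]],
  [[-0.52,0.05,0.44],[0,0,0]],
  [[-0.52,0.05,0.44],[0,0,0]],
  [[-0.52,0.05,0.44],[0,0,0]],
  [[-0.52,0.05,0.44],[0,0,0]],
  [[-0.52,0.05,0.44],[0,0,0]],
  [[-0.52,0.05,0.44],[0,0,0]],
  [[-0.52,0.05,0.44],[0,0,0]],
  [[-0.52,0.05,0.44],[0,0,0]],
])

```text
time: 22.27
tool_pos: [0.5195, -0.3914, 0.1431]
tcp_rot: [2.571, 1.804, 0.001]
wrist_force: [-0.5, -0.2, 1.2]
width: 0.349
grip_force: 0.0
```

```bash
python3 - <<'E'
from h import *
for i in range(4): w=cam("wrist")
np.save("w9.npy",w,allow_pickle=True);cv2.imwrite("pics/w9.png",w["image"][:,:,::-1])
go((.515,-.395,.14,69.8))
E
```

```text
t 22.47 at [ 0.519  -0.3915  0.1423] yaw 70.1 q6 -0.34 w 0.348
(0.515, -0.395, 0.14, 69.8) [-0.018, -0.01, 0.009] [-0.0, -0.0, 0.006] rows>= 0.1
```

View pics/w9.png

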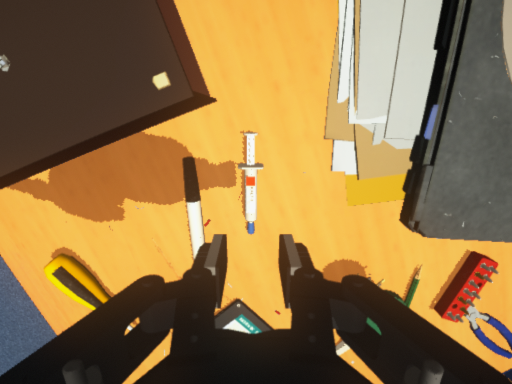

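The syringe stands nearly vertical in the picture, from the plunger end at (249,131) through the flange at (251,166) to the cap end at (251,234). The marker is to its left at about x 192.

```bash
python3 - w9.npy <<'E'
exec(open("m.py").read())
rep("wh",(0,0,130),(180,75,255),(236,120,266,240),.013,15)
P=plane(w,[(249.5,131),(251,166),(251,234)],.0095);print(P)
d=P[0]-P[2];print(np.linalg.norm(d),np.linalg.norm(P[1]-P[0]),np.degrees(np.arctan2(d[1],d[0])))
im=w["image"].astype(int)
print([ (r,[c for c in range(236,266) if im[r,c].min()>130]) for r in (185,195,205,215)])
E
```

```text
wh (241, 167, 22, 59) (array([ 515.4, -401.4]), array([63.3, 21.1]), 70.1) centroid [ 0.515 -0.4    0.013]
wh (245, 133, 12, 33) (array([ 531.3, -354.6]), array([31.5, 10.7]), 70.1) centroid [ 0.5315 -0.3539  0.013 ]
[[ 0.5363 -0.3378  0.0095]
 [ 0.5258 -0.3711  0.0095]
 [ 0.4999 -0.4425  0.0095]]
0.11077246550121976 0.034924369266559806 70.80906093700378
[(185, [255, 256]), (195, [246, 247, 248, 249, 250, 251, 252, 253, 254, 255, 256]), (205, [246, 247, 248, 249, 250, 251, 252, 253, 254, 255, 256]), (215, [246, 247, 248, 249, 250, 251, 252, 253, 254, 255, 256])]
```

```bash
python3 - <<'E'
from h import *
go((.5141,-.4015,.004,70.4))
E
```

```text
t 22.47 at [ 0.519  -0.3915  0.1423] yaw 70.1 q6 -0.34 w 0.348
(0.5141, -0.4015, 0.004, 70.4) [-0.044, -0.005, 0.553] [-0.0, -0.0, -0.007] rows>= 3.3
```

Emit:
play_rows([
  [[-0.045,-0.005,0.12],[0,0,0]],
  [[-0.045,-0.005,0.24],[0,0,0]],
  [[-0.045,-0.005,0.34],[0,0,0]],
  [[-0.045,-0.005,0.42],[0,0,0]],
  [[-0.045,-0.005,0.48],[0,0,0]],
  [[-0.045,-0.005,0.53],[0,0,0]],
  [[-0.045,-0.005,0.55],[0,0,0]],
  [[-0.045,-0.005,0.55],[0,0,0]],
  [[-0.045,-0.005,0.55],[0,0,0]],
  [[-0.045,-0.005,0.55],[0,0,0]],
  [[-0.045,-0.005,0.55],[0,0,0]],
])

```text
time: 23.38
tool_pos: [0.5151, -0.4025, 0.0064]
tcp_rot: [2.57, 1.803, 0.001]
wrist_force: [-0.5, -0.6, 1.1]
width: 0.349
grip_force: 0.0
```

Emit:
play_rows([
  [[0,0,0],[0,0,0]],
  [[0,0,0],[0,0,0]],
  [[0,0,0],[0,0,0]],
  [[0,0,0],[0,0,0]],
  [[0,0,0],[0,0,0]],
  [[0,0,0],[0,0,0]],
  [[0,0,0],[0,0,0]],
  [[0,0,0],[0,0,0]],
  [[0,0,0],[0,0,0]],
], claw=-1, newtons=40)

```text
time: 24.13
tool_pos: [0.5146, -0.4022, 0.006]
tcp_rot: [2.571, 1.803, 0.001]
wrist_force: [-0.7, 0.9, 5.5]
width: 0.131
grip_force: 40.7
```

```bash
python3 - <<'E'
from h import *
go((.5141,-.4015,.22,70.4),(.56,-.25,.25,70.4))
E
```

```text
t 24.13 at [ 0.5146 -0.4022  0.006 ] yaw 70.1 q6 -0.35 w 0.131
(0.5141, -0.4015, 0.22, 70.4) [0.001, -0.002, -0.856] [0.002, 0.001, -0.007] rows>= 5.1
(0.56, -0.25, 0.25, 70.4) [0.634, -0.035, -0.976] [0.002, 0.001, -0.007] rows>= 7.0
```

Emit:
play_rows([
  [[0,0,-0.2],[0,0,0]],
  [[0,0,-0.5],[0,0,0]],
  [[0,0,-0.9],[0,0,0]],
  [[0,0,-0.9],[0,0,0]],
  [[0,0,-0.9],[0,0,0]],
  [[0,0,-0.9],[0,0,0]],
  [[0,0,-1],[0,0,0]],
  [[0.8,-0.04,-1],[0,0,0]],
  [[0.8,-0.04,-1],[0,0,0]],
  [[0.8,-0.04,-1],[0,0,0]],
  [[0.8,-0.04,-1],[0,0,0]],
  [[0.8,-0.04,-1],[0,0,0]],
  [[0.8,-0.04,-1],[0,0,0]],
])

```text
time: 25.22
tool_pos: [0.5739, -0.2042, 0.2544]
tcp_rot: [-2.565, -1.809, -0.004]
wrist_force: [0.8, -0.7, -0.9]
width: 0.132
grip_force: 40.0
```

```bash
python3 - <<'E'
from h import *
go((.60,.01,.27,50))
E
```

```text
t 25.22 at [ 0.5739 -0.2042  0.2544] yaw 70.4 q6 -0.04 w 0.132
(0.6, 0.01, 0.27, 50) [0.842, -0.189, -0.059] [-0.002, -0.004, 0.453] rows>= 5.2
```

Emit:
play_rows([
  [[0.84,-0.19,-0.06],[0,0,0.45]],
  [[0.84,-0.19,-0.06],[0,0,0.45]],
  [[0.84,-0.19,-0.06],[0,0,0.45]],
  [[0.84,-0.19,-0.06],[0,0,0.45]],
  [[0.84,-0.19,-0.06],[0,0,0.45]],
  [[0.84,-0.19,-0.06],[0,0,0.45]],
  [[0.84,-0.19,-0.06],[0,0,0.45]],
])

```text
time: 25.8
tool_pos: [0.5997, 0.0065, 0.2698]
tcp_rot: [-2.846, -1.33, -0.001]
wrist_force: [0.4, -0.2, -0.1]
width: 0.127
grip_force: 40.0
```

```bash
python3 - <<'E'
from h import *
go((.55,.2,.26,12))
E
```

```text
t 25.8 at [0.5997 0.0065 0.2698] yaw 50.1 q6 0.66 w 0.127
(0.55, 0.2, 0.26, 12) [0.466, -0.649, 0.04] [-0.001, -0.001, 0.847] rows>= 5.3
```

Emit:
play_rows([
  [[0.47,-0.65,0.04],[0,0,0.85]],
  [[0.47,-0.65,0.04],[0,0,0.85]],
  [[0.47,-0.65,0.04],[0,0,0.85]],
  [[0.47,-0.65,0.04],[0,0,0.85]],
  [[0.47,-0.65,0.04],[0,0,0.85]],
  [[0.47,-0.65,0.04],[0,0,0.85]],
  [[0.47,-0.65,0.04],[0,0,0.85]],
  [[0.47,-0.65,0.04],[0,0,0.85]],
])

```text
time: 26.47
tool_pos: [0.5512, 0.1968, 0.2593]
tcp_rot: [3.124, 0.321, -0.001]
wrist_force: [-0.2, -1.0, -1.2]
width: 0.128
grip_force: 40.0
```

```bash
python3 - <<'E'
from h import *
go((.4978,.3399,.1,12))
E
```

```text
t 26.47 at [0.5512 0.1968 0.2593] yaw 11.7 q6 1.67 w 0.128
(0.4978, 0.3399, 0.1, 12) [-0.092, -0.605, 0.637] [0.002, 0.001, -0.006] rows>= 5.3
```

Emit:
play_rows([
  [[-0.09,-0.6,0.2],[0,0,-0.01]],
  [[-0.09,-0.6,0.2],[0,0,-0.01]],
  [[-0.09,-0.6,0.3],[0,0,-0.01]],
  [[-0.09,-0.6,0.4],[0,0,-0.01]],
  [[-0.09,-0.6,0.55],[0,0,-0.01]],
  [[-0.09,-0.6,0.7],[0,0,-0.01]],
  [[-0.09,-0.6,0.75],[0,0,-0.01]],
  [[-0.09,-0.6,0.75],[0,0,-0.01]],
  [[-0.09,-0.6,0.75],[0,0,-0.01]],
  [[-0.09,-0.6,0.75],[0,0,-0.01]],
  [[-0.09,-0.6,0.75],[0,0,-0.01]],
  [[-0.09,-0.6,0.75],[0,0,-0.01]],
  [[-0.09,-0.6,0.75],[0,0,-0.01]],
  [[-0.09,-0.6,0.75],[0,0,-0.01]],
  [[-0.09,-0.6,0.75],[0,0,-0.01]],
])

```text
time: 27.72
tool_pos: [0.4993, 0.3406, 0.0732]
tcp_rot: [-3.124, -0.33, -0.002]
wrist_force: [0.7, -0.3, -0.7]
width: 0.131
grip_force: 40.0
```

```bash
python3 - <<'E'
from h import *
go((.4978,.3399,.015,12))
w=cam("wrist");cv2.imwrite("pics/w10.png",w["image"][:,:,::-1])
E
```

```text
t 27.72 at [0.4993 0.3406 0.0732] yaw 12.1 q6 1.92 w 0.131
(0.4978, 0.3399, 0.015, 12) [-0.007, 0.002, 0.233] [-0.001, -0.002, 0.001] rows>= 1.4
```

View pics/w10.png

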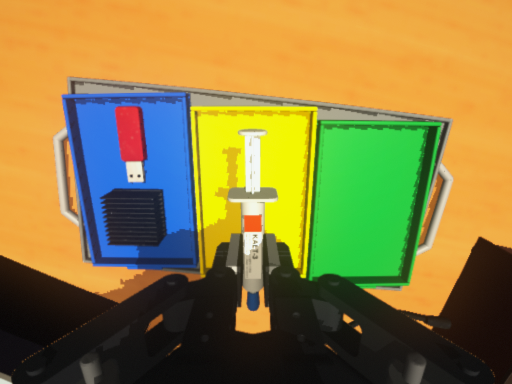

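```bash
python3 - <<'E'
from h import *
w=cam("wrist");s=bot.read_state();z=s["tool_pos"][2]+.0035
P=plane(w,[(252,131),(252,310)],z); a=np.radians(12);U=np.array([[np.cos(a),np.sin(a)],[-np.sin(a),np.cos(a)]])
print(P,((P[:,:2]-[.510,.3425])@U.T).round(4))
Q=plane(w,[(193,109),(317,109),(304,276),(201,274)],.019)
print(((Q[:,:2]-[.510,.3425])@U.T).round(4))
go((.4978,.3399,.015,12))
E
```

```text
[[0.56470331 0.35422001 0.07615428]
 [0.45948251 0.33172896 0.07615428]] [[ 0.0559  0.0001]
 [-0.0517 -0.    ]]
[[ 0.0668  0.0407]
 [ 0.067  -0.0445]
 [-0.0654 -0.0432]
 [-0.0636  0.0423]]
t 27.82 at [0.499  0.3406 0.0727] yaw 12.1 q6 1.92 w 0.13
(0.4978, 0.3399, 0.015, 12) [-0.005, 0.002, 0.231] [-0.0, -0.001, 0.001] rows>= 1.4
```

Emit:
play_rows([
  [[-0.008,0,0.07],[0,0,0]],
  [[-0.008,0,0.12],[0,0,0]],
  [[-0.008,0,0.16],[0,0,0]],
  [[-0.008,0,0.19],[0,0,0]],
  [[-0.008,0,0.21],[0,0,0]],
  [[-0.008,0,0.225],[0,0,0]],
  [[-0.008,0,0.23],[0,0,0]],
  [[-0.008,0,0.23],[0,0,0]],
  [[-0.008,0,0.23],[0,0,0]],
  [[-0.008,0,0.23],[0,0,0]],
  [[-0.008,0,0.23],[0,0,0]],
])

```text
time: 28.73
tool_pos: [0.4974, 0.3403, 0.0154]
tcp_rot: [-3.124, -0.33, -0.002]
wrist_force: [0.0, 1.0, -0.1]
width: 0.129
grip_force: 40.0
```

Emit:
play_rows([
  [[0,0,0.005],[0,0,0]],
  [[0,0,0.008],[0,0,0]],
  [[0,0,0.008],[0,0,0]],
  [[0,0,0.008],[0,0,0]],
])

```text
time: 29.07
tool_pos: [0.4972, 0.3402, 0.0131]
tcp_rot: [-3.124, -0.33, -0.001]
wrist_force: [-0.4, -0.5, 1.8]
width: 0.126
grip_force: 40.2
```

Emit:
play_rows([
  [[0,0,0],[0,0,0]],
  [[0,0,0],[0,0,0]],
  [[0,0,0],[0,0,0]],
  [[0,0,0],[0,0,0]],
  [[0,0,-0.05],[0,0,0]],
  [[0,0,-0.15],[0,0,0]],
  [[0,0,-0.3],[0,0,0]],
  [[0,0,-0.5],[0,0,0]],
  [[0,0,-0.7],[0,0,0]],
  [[0,0,-0.9],[0,0,0]],
  [[0,0,-0.9],[0,0,0]],
  [[0,0,-0.9],[0,0,0]],
  [[0,0,-0.9],[0,0,0]],
], claw=-0.3)

```text
time: 30.15
tool_pos: [0.4983, 0.3409, 0.2419]
tcp_rot: [-3.121, -0.329, -0.009]
wrist_force: [-0.8, -0.3, -1.3]
width: 0.352
grip_force: 0.0
```

```bash
python3 - <<'E'
from h import *
w=cam("wrist");cv2.imwrite("pics/w11.png",w["image"][80:330,80:430,::-1])
go((.55,.1,.25,0),(.585,-.0,.25,0))
E
```

```text
t 30.2 at [0.4971 0.3401 0.2392] yaw 12.0 q6 1.92 w 0.35
(0.55, 0.1, 0.25, 0) [0.007, 0.983, -0.044] [-0.001, -0.002, 0.268] rows>= 5.9
(0.585, -0.0, 0.25, 0) [0.06, 1.404, -0.044] [-0.001, -0.002, 0.268] rows>= 8.4
```

View pics/w11.png

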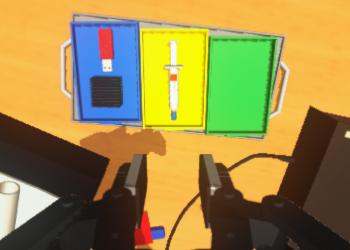

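The syringe lies flat in the yellow bin. Next is the green battery.

Emit:
play_rows([
  [[0.1,0.98,-0.04],[0,0,0]],
  [[0.1,0.98,-0.04],[0,0,0]],
  [[0.1,0.98,-0.04],[0,0,0]],
  [[0.1,0.98,-0.04],[0,0,0]],
  [[0.1,0.98,-0.04],[0,0,0]],
  [[0.1,0.98,-0.04],[0,0,0]],
  [[0.1,0.98,-0.04],[0,0,0]],
])

```text
time: 30.78
tool_pos: [0.5729, 0.0991, 0.2456]
tcp_rot: [3.121, 0.321, -0.005]
wrist_force: [0.6, -0.4, -0.9]
width: 0.352
grip_force: 0.0
```

```bash
python3 - <<'E'
from h import *
go((.575,-.015,.2,12))
E
```

```text
t 30.78 at [0.5729 0.0991 0.2456] yaw 11.7 q6 1.5 w 0.352
(0.575, -0.015, 0.2, 12) [-0.084, 0.448, 0.184] [0.004, 0.005, -0.006] rows>= 2.9
```

Emit:
play_rows([
  [[-0.08,0.45,0.18],[0,0,0]],
  [[-0.08,0.45,0.18],[0,0,0]],
  [[-0.08,0.45,0.18],[0,0,0]],
  [[-0.08,0.45,0.18],[0,0,0]],
  [[-0.08,0.45,0.18],[0,0,0]],
  [[-0.08,0.45,0.18],[0,0,0]],
  [[-0.08,0.45,0.18],[0,0,0]],
  [[-0.08,0.45,0.18],[0,0,0]],
  [[-0.08,0.45,0.18],[0,0,0]],
  [[-0.08,0.45,0.18],[0,0,0]],
  [[-0.08,0.45,0.18],[0,0,0]],
  [[-0.08,0.45,0.18],[0,0,0]],
])

```text
time: 31.78
tool_pos: [0.5766, -0.0081, 0.2031]
tcp_rot: [3.124, 0.331, 0.001]
wrist_force: [-0.7, -0.2, -1.3]
width: 0.355
grip_force: 0.0
```

```bash
python3 - <<'E'
from h import *
for i in range(4): w=cam("wrist")
np.save("w12.npy",w,allow_pickle=True)
a=proj(w,[[.583,-.016,.05],[.583,-.016,0],[.59,.081,.05]]);print(a)
go((.575,-.015,.2,12))
x,y=a[0].astype(int)
cv2.imwrite("pics/w12.png",cv2.resize(w["image"][max(0,y-60):y+60,x-60:x+60,::-1],None,fx=4,fy=4,interpolation=cv2.INTER_CUBIC));print(x-60,y-60)
E
```

```text
[[259.64318517 178.10101752]
 [258.62681759 168.82552007]
 [173.44691829 153.74572186]]
t 31.98 at [ 0.5764 -0.0085  0.2028] yaw 12.1 q6 1.3 w 0.353
(0.575, -0.015, 0.2, 12) [-0.011, 0.024, 0.011] [0.0, -0.0, 0.001] rows>= 0.2
199 118
```

View pics/w12.png

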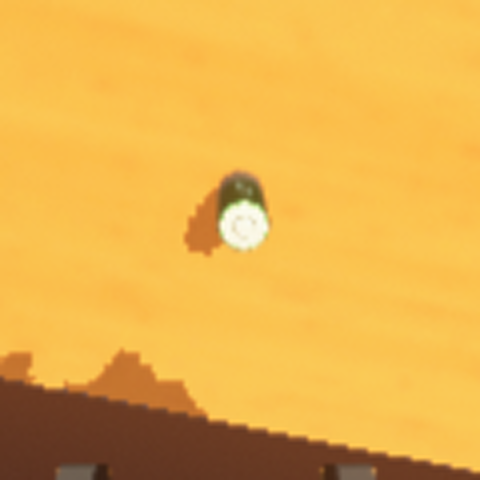

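The green battery's white top is at full-image pixel (259.4,173.9), and its body leans straight up the picture, so it is standing.

```bash
python3 - <<'E'
from h import *
w=np.load("w12.npy",allow_pickle=True).item()
P=plane(w,[(259.4,173.9)],.05)[0];print(P)
go((P[0],P[1],.09,12),(P[0],P[1],.018,12))
E
```

```text
[ 0.58758278 -0.01470687  0.05      ]
t 31.98 at [ 0.5764 -0.0085  0.2028] yaw 12.1 q6 1.3 w 0.353
(np.float64(0.5875827840389033), np.float64(-0.014706871489887712), 0.09, 12) [0.038, 0.033, 0.451] [0.0, -0.0, 0.001] rows>= 2.7
(np.float64(0.5875827840389033), np.float64(-0.014706871489887712), 0.018, 12) [0.038, 0.033, 0.739] [0.0, -0.0, 0.001] rows>= 4.4
```

Emit:
play_rows([
  [[0.04,0.033,0.15],[0,0,0]],
  [[0.04,0.033,0.3],[0,0,0]],
  [[0.04,0.033,0.4],[0,0,0]],
  [[0.04,0.033,0.45],[0,0,0]],
  [[0.04,0.033,0.45],[0,0,0]],
  [[0.04,0.033,0.45],[0,0,0]],
  [[0.04,0.033,0.45],[0,0,0]],
  [[0.04,0.033,0.5],[0,0,0]],
  [[0.04,0.033,0.56],[0,0,0]],
  [[0.04,0.033,0.62],[0,0,0]],
  [[0.04,0.033,0.68],[0,0,0]],
  [[0.04,0.033,0.72],[0,0,0]],
  [[0.04,0.033,0.74],[0,0,0]],
  [[0.04,0.033,0.74],[0,0,0]],
  [[0.04,0.033,0.74],[0,0,0]],
  [[0.04,0.033,0.74],[0,0,0]],
  [[0.04,0.033,0.74],[0,0,0]],
])

```text
time: 33.4
tool_pos: [0.589, -0.0147, 0.019]
tcp_rot: [3.124, 0.33, 0.003]
wrist_force: [-0.0, 0.1, 0.8]
width: 0.349
grip_force: 0.0
```

Emit:
play_rows([
  [[0,0,0],[0,0,0]],
  [[0,0,0],[0,0,0]],
  [[0,0,0],[0,0,0]],
  [[0,0,0],[0,0,0]],
  [[0,0,0],[0,0,0]],
  [[0,0,0],[0,0,0]],
  [[0,0,0],[0,0,0]],
  [[0,0,0],[0,0,0]],
  [[0,0,0],[0,0,0]],
], claw=-1, newtons=40)

```text
time: 34.15
tool_pos: [0.5887, -0.0146, 0.0187]
tcp_rot: [3.124, 0.33, 0.002]
wrist_force: [-1.1, 0.4, 5.9]
width: 0.162
grip_force: 39.0
```

```bash
python3 - <<'E'
from h import *
go((.5875,-.0147,.018,12),(.5875,-.0147,.2,12),(.57,.1,.2,12))
E
```

```text
t 34.15 at [ 0.5887 -0.0146  0.0187] yaw 12.0 q6 1.29 w 0.162
(0.5875, -0.0147, 0.018, 12) [-0.005, -0.001, 0.003] [0.0, -0.002, 0.001] rows>= 0.0
(0.5875, -0.0147, 0.2, 12) [-0.004, -0.0, -0.725] [0.0, -0.002, 0.001] rows>= 4.3
(0.57, 0.1, 0.2, 12) [0.024, -0.464, -0.726] [0.0, -0.002, 0.001] rows>= 5.2
```

Emit:
play_rows([
  [[0,0,-0.2],[0,0,0]],
  [[0,0,-0.4],[0,0,0]],
  [[0,0,-0.75],[0,0,0]],
  [[0,0,-0.75],[0,0,0]],
  [[0,0,-0.75],[0,0,0]],
  [[0,0,-0.75],[0,0,0]],
  [[0,-0.5,-0.75],[0,0,0]],
  [[0,-0.6,-0.75],[0,0,0]],
  [[0,-0.6,-0.75],[0,0,0]],
  [[0,-0.6,-0.75],[0,0,0]],
  [[0,-0.6,-0.75],[0,0,0]],
  [[0,-0.6,-0.75],[0,0,0]],
  [[0,-0.6,-0.75],[0,0,0]],
])

```text
time: 35.23
tool_pos: [0.556, 0.1317, 0.204]
tcp_rot: [3.123, 0.331, -0.003]
wrist_force: [-0.3, -0.7, 0.7]
width: 0.16
grip_force: 39.2
```

```bash
python3 - <<'E'
from h import *
go((.520,.252,.08,12))
E
```

```text
t 35.23 at [0.556  0.1317 0.204 ] yaw 12.1 q6 1.55 w 0.16
(0.52, 0.252, 0.08, 12) [-0.039, -0.501, 0.496] [0.001, 0.003, 0.002] rows>= 4.2
```

Emit:
play_rows([
  [[-0.04,-0.5,0],[0,0,0]],
  [[-0.04,-0.5,0],[0,0,0]],
  [[-0.04,-0.5,0.1],[0,0,0]],
  [[-0.04,-0.5,0.2],[0,0,0]],
  [[-0.04,-0.5,0.3],[0,0,0]],
  [[-0.04,-0.5,0.4],[0,0,0]],
  [[-0.04,-0.5,0.5],[0,0,0]],
  [[-0.04,-0.5,0.5],[0,0,0]],
  [[-0.04,-0.5,0.5],[0,0,0]],
  [[-0.04,-0.5,0.5],[0,0,0]],
  [[-0.04,-0.5,0.5],[0,0,0]],
  [[-0.04,-0.5,0.5],[0,0,0]],
  [[-0.04,-0.5,0.5],[0,0,0]],
  [[-0.04,-0.5,0.5],[0,0,0]],
  [[-0.04,-0.5,0.5],[0,0,0]],
  [[-0.04,-0.5,0.5],[0,0,0]],
])

```text
time: 36.57
tool_pos: [0.5209, 0.2524, 0.0807]
tcp_rot: [-3.124, -0.33, -0.001]
wrist_force: [0.2, -0.8, 0.1]
width: 0.158
grip_force: 39.3
```

```bash
python3 - <<'E'
from h import *
go((.520,.252,.0275,12))
w=cam("wrist");cv2.imwrite("pics/w13.png",w["image"][:,:,::-1])
E
```

```text
t 36.57 at [0.5209 0.2524 0.0807] yaw 12.1 q6 1.77 w 0.158
(0.52, 0.252, 0.0275, 12) [-0.004, 0.001, 0.213] [-0.0, -0.001, 0.001] rows>= 1.3
```

View pics/w13.png

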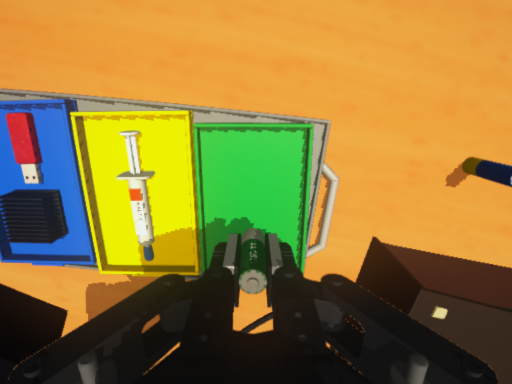

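The battery is held upright at (252,262), above the inside of the green bin. I'll lower it.

Emit:
play_rows([
  [[0,0,0.06],[0,0,0]],
  [[0,0,0.11],[0,0,0]],
  [[0,0,0.15],[0,0,0]],
  [[0,0,0.18],[0,0,0]],
  [[0,0,0.2],[0,0,0]],
  [[0,0,0.21],[0,0,0]],
  [[0,0,0.21],[0,0,0]],
  [[0,0,0.21],[0,0,0]],
  [[0,0,0.21],[0,0,0]],
  [[0,0,0.21],[0,0,0]],
  [[0,0,0.21],[0,0,0]],
])

```text
time: 37.53
tool_pos: [0.5212, 0.2525, 0.0284]
tcp_rot: [-3.124, -0.33, -0.002]
wrist_force: [0.0, -1.1, 0.1]
width: 0.162
grip_force: 39.3
```

Emit:
play_rows([
  [[0,0,0.005],[0,0,0]],
  [[0,0,0.008],[0,0,0]],
  [[0,0,0.01],[0,0,0]],
  [[0,0,0.01],[0,0,0]],
  [[0,0,0.01],[0,0,0]],
  [[0,0,0.01],[0,0,0]],
])

```text
time: 38.03
tool_pos: [0.5209, 0.2524, 0.0257]
tcp_rot: [-3.124, -0.33, -0.0]
wrist_force: [0.2, -1.2, 3.5]
width: 0.16
grip_force: 39.6
```

Emit:
play_rows([
  [[0,0,0],[0,0,0]],
  [[0,0,0],[0,0,0]],
  [[0,0,0],[0,0,0]],
  [[0,0,0],[0,0,0]],
  [[0,0,0],[0,0,0]],
  [[0,0,0],[0,0,0]],
  [[0,0,-0.03],[0,0,0]],
  [[0,0,-0.1],[0,0,0]],
  [[0,0,-0.2],[0,0,0]],
  [[0,0,-0.35],[0,0,0]],
  [[0,0,-0.5],[0,0,0]],
  [[0,0,-0.7],[0,0,0]],
  [[0,0,-0.9],[0,0,0]],
  [[0,0,-0.9],[0,0,0]],
  [[0,0,-0.9],[0,0,0]],
  [[0,0,-0.9],[0,0,0]],
  [[0,0,-0.9],[0,0,0]],
  [[0,0,-0.9],[0,0,0]],
], claw=-0.2)

```text
time: 39.53
tool_pos: [0.5194, 0.2517, 0.248]
tcp_rot: [3.123, 0.33, -0.006]
wrist_force: [-0.3, -0.2, -0.6]
width: 0.402
grip_force: 0.0
```

```bash
python3 - <<'E'
from h import *
w=cam("wrist");t=cam("top")["image"][:,:,::-1];s=cam("side")["image"][:,:,::-1]
A=cv2.resize(w["image"][60:330,80:480,::-1],(400,270)); B=cv2.resize(t[140:215,110:290],(400,167),interpolation=3); C=cv2.resize(s[110:260,230:380],(400,400),interpolation=3)
im=np.zeros((437,800,3),np.uint8);im[:270,:400]=A;im[270:437,:400]=B;im[:400,400:]=C;cv2.imwrite("pics/fin.png",im)
E
```

```text
(no output)
```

View pics/fin.png

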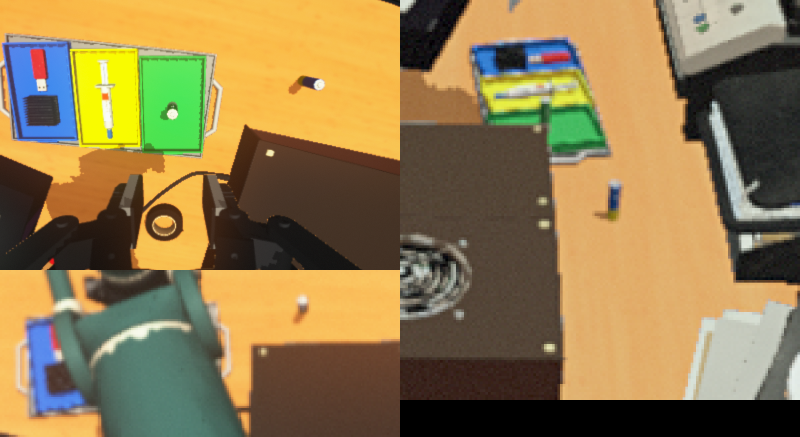

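The final montage shows the battery standing in the green bin, the syringe lying in yellow, and the heatsink and USB stick flat in blue. In these crops battery_b still stands and the tape lies in place. Handing in.

```bash
python3 -c "
from workcell import bot
print(bot.finish_job())"
```

```text
the job is handed in; nothing more can be done
None
```

The job is done and handed in at about 40 s: the heatsink and USB stick lie flat in the blue bin, the syringe lies in the yellow bin, the green battery stands in the green bin, and I left the look-alikes alone.

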